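# Hold the stage clamp open for the red-lidded dish

### The arm

A 6-joint arm with a two-finger parallel gripper is mounted at the origin on the work surface. World frame = base frame: x ahead of the robot, y to its left, z up, the work surface at z = 0. Lengths are in mm, angles in degrees, forces in N, time in s.
With the tool pointing down it reaches from about 350 to 850 mm from the base axis. Payload 8.1 kg.
Tool frame: the origin (TCP) lies at the very end of the fingers, on their centre line; the grasp point (between the pads) lies 19 mm behind it (pinch_z is the z of the grasp point in the tool frame, in mm); z points along the fingers, y is the direction in which the jaws open and shut (so a half turn about z gives the same grasp; the last joint's range is limited). The gripper opens to 85 mm and grips with 20 to 120 N. Pads are 22 mm wide; open, the fingers measure 114 mm over their backs; the gripper's body (76 mm by 85 mm) begins 54 mm behind the grasp point. The pads swing forward as they close: fully open they stand 13 mm farther back than shut.
Start: joints at [70.222, 7.471, 85.268, -0, 87.261, -4.893], TCP at [154.11, 579.875, 231.292] pointing down, gripper open.
Joint ranges: [-169.43, 169.43], [-51.17, 129.36], [1.28, 143.12], [-76.62, 256.62], [0, 156.53], [-152.29, 152.29]. Speed limits (degrees/s): [136.94, 136.94, 159.86, 180, 180, 180].

### API

Orientations are given as [roll, pitch, yaw] about the fixed x, y, z axes, in that order (R = Rz(yaw) Ry(pitch) Rx(roll)).
In Python, from bench import * gives the robot as it stands.
- The arm moves only by the shell command python3 -m creep 'ROWS' [FORCE]. ROWS is a JSON object of lists of equal length, an entry for each row: "translation": the shift along the tool's x, y, z in mm, a list of three; "rotation": the turn, a rotation vector about the tool's x, y, z in rad, a list of three; "claw": the finger opening in mm, from 0 to 85.4. In form: {"translation": [[dx, dy, dz], ...], "rotation": [[ax, ay, az], ...], "claw": [claw, ...]}. A call has 1 to 10 rows; each row shifts and turns the commanded pose from where the row before left it, along the tool's axes as they then stand; what a row does not reach is not made up. A row lasts 1/10 s, in which the tool goes at most 50 mm and 8.59 degrees, less where a joint would pass 70% of its speed; a pose out of reach is approached as far as the arm can. A call is refused whole if a number of a shift passes 50 or a number of a turn 0.15, either way. A call with a gripper value outside its range is refused whole. The fingers move at their own pace and stop on an object; FORCE is the grip in N (left out, the last holds). Time passes only in rows, so rows that do not move let the fingers close. It gives the time, the measured TCP pose, the force and the opening at its end, in the units of the state.
- sense(): the state, without advancing time (a new reading comes with each control period).
- snapshot(name): name is "scene" or "top" or "wrist"; returns a dict with "frame" (420x560x3 uint8, red, green, blue), "intrinsics" (3x3 intrinsics, pixels), "dist" ([k1, k2, p1, p2, k3] as OpenCV has them; the pictures are not rectified), "extrinsics" (4x4, takes a point from camera to world coordinates). Camera axes: x right, y up, looking along -z (the intrinsics and any distortion apply to the point x, -y, -z); pixel columns grow to the right and rows downward; lengths in mm; the calibration is good to about 2 mm. A picture is of the moment at which its call begins. There is no depth.
- hand_in(): hands the job in, once; it reports no verdict.
The state is a dict: "time": time; "joint_pos": joint angles; "qd": joint speeds; "joint_efforts": joint torques, N m; "tool_pos": TCP position; "tcp_rot": TCP orientation; "ft_force": force on the tool from outside, world axes, zero at the start; "wrist_torque": the same for the moment, N m; "finger_gap": finger opening in mm.
Only numpy, scipy, OpenCV 4.12 (cv2) and the standard library are available. Lean on these libraries where they do the work, as an engineer would, in place of code of your own. Each camera call takes 0.05 s, during which the arm holds its last target.

### The job

Swing the spring-loaded clamp arm of the dish with the red lid open by its thumb pin, all the way to its rubber stop, and finish while still holding it there, so that a colleague can lift the dish out; do not let go at the end. Handle the arm gently: grip the pin with no more than about 15 N, do not force the arm hard into its stop, and never let it snap back onto the dish. Do not shift either dish, keep the yellow-lidded dish's clamp closed, and leave the bottle and beaker where they stand.

Things in the scene. Friction and masses are not known exactly. Their poses are not given: they have to be found in the camera images.
- stage_left: Black microscope stage plate on the +y (robot's left) side, fixed to the table, 210 x 200 mm, top face 20 mm above the table. Origin on the table level; the plate spans its own x -115..95 mm, y -100..100 mm. Own -x side faces roughly the robot. On it: a round dish seat, two steel jaw pins behind the dish (own +x side), an orange rubber stop post 16 mm tall, a pivot post with a spring, and a swinging clamp arm.
- seat_left (a point): Centre of the dish seat on the left stage plate, on the plate's top face (stage frame 35, 0, 20 mm).
- pivot_left (a point): Vertical hinge axis of the left clamp arm, at the plate's top face (stage frame -16, -75, 20 mm). The pivot post rises 30 mm above the plate.
- clamp_left (a joint): Angle of the left clamp arm about its vertical pivot, rad. About 0 = closed, resting against the dish; grows as the arm swings open, counterclockwise seen from above, away from the dish and towards the stage's own -x side; its slightly soft rubber stop is at 0.70. At 0 the arm runs along the stage's own +y. A spring pulls it shut with 0.12 N m at 0 and 0.33 N m at the stop, so about 1 to 2.6 N at the pin. If let go it snaps back onto the dish.
- bar_left: The left clamp arm: aluminium bar 12 mm wide, 10 mm thick, lying 3 to 13 mm above the plate, 130 mm from pivot to pin. Origin on the pivot axis at the plate's top face, own +y along the bar. At its end stands an upright round steel thumb pin, 12 mm diameter, with a blue tip, rising 47 mm above the bar.
- pin_left (a point): Centre of the top end of the left arm's thumb pin: 130 mm from the pivot axis, 80 mm above the table. The pin is free to be gripped over the 40 mm below this point.
- stage_right: Black microscope stage plate on the -y (robot's right) side, fixed to the table, 210 x 200 mm, top face 20 mm above the table. Origin on the table level; the plate spans its own x -115..95 mm, y -100..100 mm. Own -x side faces roughly the robot. On it: a round dish seat, two steel jaw pins behind the dish (own +x side), an orange rubber stop post 16 mm tall, a pivot post with a spring, and a swinging clamp arm.
- seat_right (a point): Centre of the dish seat on the right stage plate, on the plate's top face (stage frame 35, 0, 20 mm).
- pivot_right (a point): Vertical hinge axis of the right clamp arm, at the plate's top face (stage frame -16, -75, 20 mm). The pivot post rises 30 mm above the plate.
- clamp_right (a joint): Angle of the right clamp arm about its vertical pivot, rad. About 0 = closed, resting against the dish; grows as the arm swings open, counterclockwise seen from above, away from the dish and towards the stage's own -x side; its slightly soft rubber stop is at 0.70. At 0 the arm runs along the stage's own +y. A spring pulls it shut with 0.12 N m at 0 and 0.33 N m at the stop, so about 1 to 2.6 N at the pin. If let go it snaps back onto the dish.
- bar_right: The right clamp arm: aluminium bar 12 mm wide, 10 mm thick, lying 3 to 13 mm above the plate, 130 mm from pivot to pin. Origin on the pivot axis at the plate's top face, own +y along the bar. At its end stands an upright round steel thumb pin, 12 mm diameter, with a blue tip, rising 47 mm above the bar.
- pin_right (a point): Centre of the top end of the right arm's thumb pin: 130 mm from the pivot axis, 80 mm above the table. The pin is free to be gripped over the 40 mm below this point.
- dish_red: Glass culture dish with a red lid, 89 mm diameter, 18 mm high, loose, held on one of the two stage plates (either one) between the jaw pins and the clamp arm. Origin at the centre of its underside, z up.
- dish_yellow: Glass culture dish with a yellow lid, 89 mm diameter, 18 mm high, loose, held on one of the two stage plates (either one) between the jaw pins and the clamp arm. Origin at the centre of its underside, z up.
- bottle: Loose amber reagent bottle, 56 mm diameter, 90 mm tall, standing outside the left (+y) stage. Origin at the centre of its underside.
- beaker: Loose glass beaker, 64 mm diameter, 70 mm tall, standing outside the right (-y) stage. Origin at the centre of its underside.
There are look-alikes about, which are no part of the job. Leave any blue look-alike of the dish_red alone. There is more than one size of the dish_yellow; the one meant has the size given above.

How it is judged:
By the outcome, as a careful person would: the job done as asked, in the order asked, and still so for the second after the job is handed in, while the arm keeps its last pose, push and grip.
It also fails if it takes over 32 s, if anything falls off the work surface, if the arm or the gripper's body presses on something with over 40 N, if the wrist force passes 120 N, or if a joint passes its speed limit or range.

## Working session

There is one attempt and no reset: what is moved stays moved. The work goes in short steps, Python scripts to look and compute and a shell command to move; the robot and the scene stay as the last step left them, time stands still between calls to the robot, and variables do not carry over. Pictures are saved under pics/ and viewed, and the job is handed in when it is done.

```bash
ls; mkdir -p pics
python3 - <<'E'
from bench import *
import cv2
print(sense())
for n in ["scene","top","wrist"]:
    s=snapshot(n); cv2.imwrite(f"pics/{n}0.png",s["frame"][:,:,::-1])
    print(n,s["intrinsics"],s["dist"],s["extrinsics"])
E
```

```text
pics
{'time': 0.0, 'joint_pos': array([ 7.02218764e+01,  7.51426972e+00,  8.53315540e+01,  2.79125027e-06,
        8.72606257e+01, -4.89139530e+00]), 'qd': array([-0.03436096, -0.01282578, -0.00766172,  0.00458735,  0.15024785,
        0.04361904]), 'joint_efforts': array([ 7.74746459e-04, -5.69386017e+01, -5.00558460e+01, -2.59854332e-04,
        1.46781880e-02,  8.67959528e-06]), 'tool_pos': array([153.91683969, 579.3430138 , 230.2313651 ]), 'tcp_rot': array([-1.79893938e+02, -9.07942814e-03,  1.65113263e+02]), 'ft_force': array([-1.17040566, -0.92872901, -1.03239142]), 'wrist_torque': array([ 0.01736102,  0.00364336, -0.00479596]), 'finger_gap': 85.41988516561243}
scene [[492.58488625   0.         279.92265917]
 [  0.         492.58488625 207.96949052]
 [  0.           0.           1.        ]] [-0.00096476  0.          0.          0.          0.        ] [[-5.33738042e-01 -5.14588380e-01  6.71060728e-01  1.53635808e+03]
 [ 8.45645001e-01 -3.27477038e-01  4.21477546e-01  5.47316097e+02]
 [ 2.86953226e-03  7.92437750e-01  6.09946045e-01  8.90931054e+02]
 [ 0.00000000e+00  0.0000000
[... 265 characters left out ...]
1 -7.68596215e-02  5.65048619e+02]
 [-9.99439714e-01  2.44146386e-02 -2.28950558e-02 -1.07356458e+01]
 [-2.09430029e-02  7.74143115e-02  9.96779020e-01  1.19471533e+03]
 [ 0.00000000e+00  0.00000000e+00  0.00000000e+00  1.00000000e+00]]
wrist [[353.32396226   0.         276.81223681]
 [  0.         353.32396226 207.29665096]
 [  0.           0.           1.        ]] [-0.03905527  0.          0.          0.          0.        ] [[ 2.56434505e-01 -9.24395745e-01 -2.82371830e-01  8.01745572e+01]
 [ 9.66558303e-01  2.44482733e-01  7.74160152e-02  5.98924341e+02]
 [-2.52799832e-03 -2.92780974e-01  9.56176192e-01  3.72826196e+02]
 [ 0.00000000e+00  0.00000000e+00  0.00000000e+00  1.00000000e+00]]
```

View pics/scene0.png

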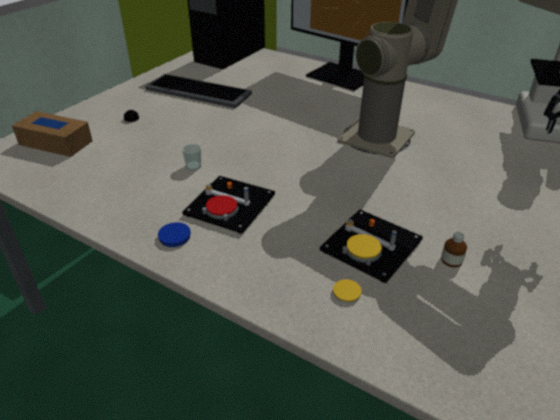

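View pics/top0.png

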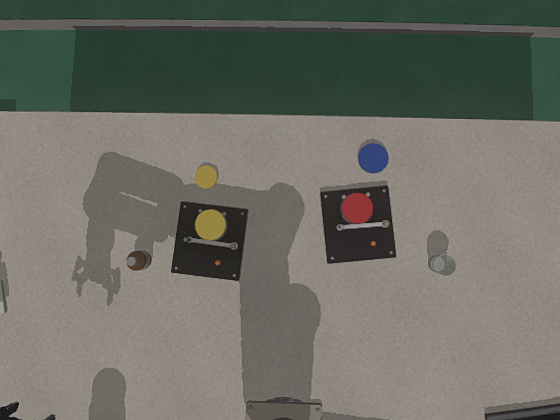

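View pics/wrist0.png

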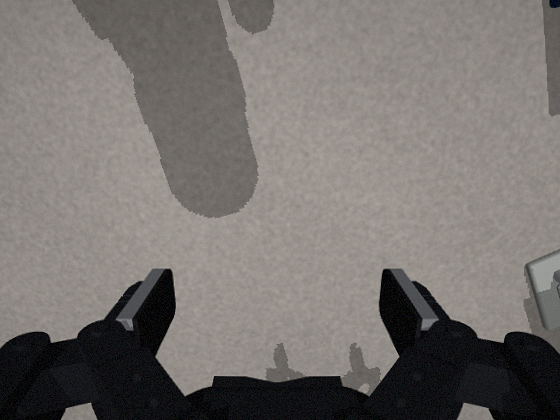

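```bash
cat > h.py <<'E'
import numpy as np, cv2
from scipy.spatial.transform import Rotation as R
def ray(s,uv):
    p=cv2.undistortPoints(np.array([[uv]],float),s["intrinsics"],np.array(s["dist"],float))[0,0]
    T=s["extrinsics"]; d=T[:3,:3]@np.array([p[0],-p[1],-1]); return T[:3,3],d/np.linalg.norm(d)
def atz(s,uv,z):
    o,d=ray(s,uv); return o+d*(z-o[2])/d[2]
def tri(L):
    A=np.zeros((3,3));b=np.zeros(3)
    for s,uv in L:
        o,d=ray(s,uv);P=np.eye(3)-np.outer(d,d);A+=P;b+=P@o
    x=np.linalg.solve(A,b)
    return x,[np.linalg.norm((np.eye(3)-np.outer(d,d))@(x-o)) for o,d in (ray(*l) for l in L)]
def proj(s,X):
    T=np.linalg.inv(s["extrinsics"]);c=T[:3,:3]@X+T[:3,3]
    return cv2.projectPoints(np.array([[c[0],-c[1],-c[2]]]),np.zeros(3),np.zeros(3),s["intrinsics"],np.array(s["dist"],float))[0].ravel()
E
python3 - <<'E'
import cv2
a=cv2.imread("pics/top0.png")[175:275,310:410]; b=cv2.imread("pics/scene0.png")[160:240,170:280]
cv2.imwrite("pics/topc.png",cv2.convertScaleAbs(cv2.resize(a,None,fx=6,fy=6,interpolation=2),alpha=1.6))
cv2.imwrite("pics/scenec.png",cv2.convertScaleAbs(cv2.resize(b,None,fx=7,fy=7,interpolation=2),alpha=1.6))
E
```

```text
(no output)
```

View pics/topc.png

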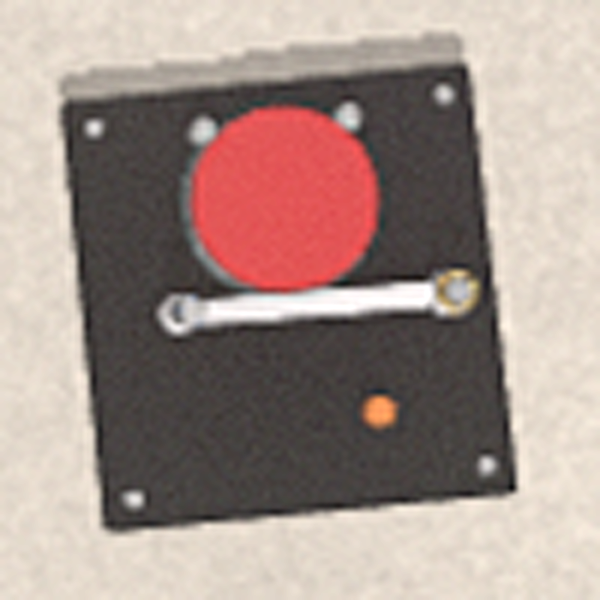

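View pics/scenec.png

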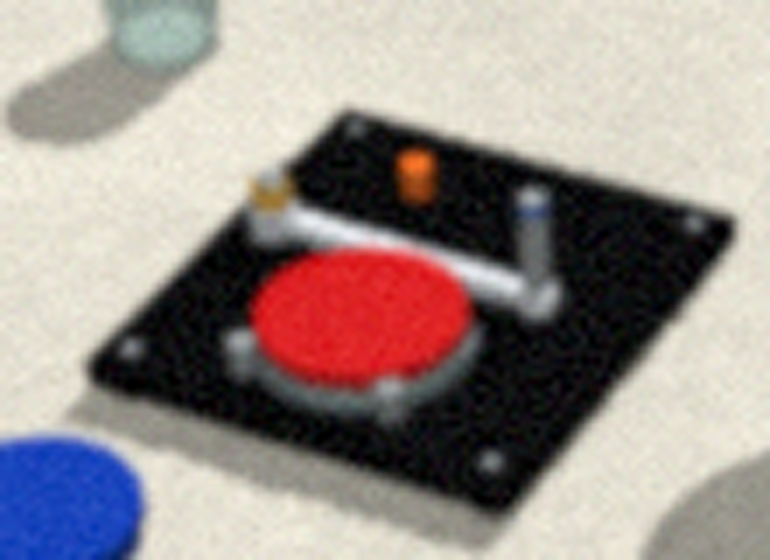

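Run:
```python
from bench import *
from h import *
t=snapshot("top");s=snapshot("scene")
C=[(62,100),(465,65),(515,490),(103,528)]
W=np.array([atz(t,(c[0]/6+309.6,c[1]/6+174.6),20) for c in C])
# local: up-left => +x,+y ; up-right => +x,-y
L=np.array([[95,100],[95,-100],[-115,-100],[-115,100]],float)
cw=W[:,:2].mean(0);cl=L.mean(0)
H=(L-cl).T@(W[:,:2]-cw);a=np.arctan2(H[0,1]-H[1,0],H[0,0]+H[1,1])
Rm=np.array([[np.cos(a),-np.sin(a)],[np.sin(a),np.cos(a)]]);o=cw-Rm@cl
print("yaw",np.degrees(a),"o",o,"res",W[:,:2]-(L@Rm.T+o))
pv=o+Rm@[-16,-75];print("pivot",pv,"pin@0",pv+Rm@[0,130],"pin@.7",pv+130*Rm@[-np.sin(.7),np.cos(.7)])
print("pin tri",tri([(t,(340.2,226.5)),(s,(246.1,186.8))]))
print("pin top at80",atz(t,(340.2,226.5),80),"scene80",atz(s,(246.1,186.8),80))
C=[(348,108),(738,225),(498,518),(85,372)]
W=np.array([atz(s,(c[0]/7+169.6,c[1]/7+159.6),20) for c in C])[:,:2];print("scene corners",W, "pred",(L[[2,3,0,1]]@Rm.T+o))
print(atz(t,(358/1-.0,209),38))
```

```text
yaw 6.672972665647803 o [ 633.67162685 -198.21063582] res [[-0.88771403 -1.71066915]
 [-2.32895145  1.76428123]
 [ 1.56947739  0.86858435]
 [ 1.64718809 -0.92219642]]
pivot [ 626.49518489 -274.56178958] pin@0 [ 611.38889503 -145.4424649 ] pin@.7 [ 531.76030438 -185.53762199]
pin tri (array([ 612.80155357, -144.55679981,   81.22232693]), [np.float64(2.030842977843521), np.float64(2.0308429778434833)])
pin top at80 [ 611.77434898 -142.96295978   80.        ] scene80 [ 612.19450169 -147.52572148   80.        ]
scene corners [[ 536.50658169 -308.18109959]
 [ 517.99358008 -110.00590458]
 [ 731.70966715  -83.34696101]
 [ 747.85698683 -279.46704403]] pred [[ 531.07090875 -310.89644968]
 [ 507.83046282 -112.25133478]
 [ 716.40783346  -87.84886655]
 [ 739.6482794  -286.49398145]]
[ 664.80087397 -197.94995769   38.        ]
```

```bash
cat >> h.py <<'E'
def plan(p0,yaw0,p1,yaw1,n):
    d=(np.array(p1)-p0)/n; dy=(yaw1-yaw0)/n; out=[]
    for i in range(n):
        Rt=R.from_euler('xyz',[180,0,yaw0+i*dy],degrees=True).as_matrix()
        out.append((Rt.T@d).round(1).tolist())
    print(out,"rotz",round(-np.radians(dy),4))
E
python3 - <<'E'
from h import *
plan([154.1,579.9,231.3],165.11,[612,-145,180],96.7,19)
E
```

```text
[[-33.1, -30.7, 2.7], [-35.0, -28.5, 2.7], [-36.7, -26.3, 2.7], [-38.3, -23.9, 2.7], [-39.7, -21.5, 2.7], [-41.0, -18.9, 2.7], [-42.1, -16.3, 2.7], [-43.0, -13.7, 2.7], [-43.8, -10.9, 2.7], [-44.4, -8.2, 2.7], [-44.8, -5.4, 2.7], [-45.1, -2.5, 2.7], [-45.1, 0.3, 2.7], [-45.0, 3.1, 2.7], [-44.7, 6.0, 2.7], [-44.3, 8.7, 2.7], [-43.6, 11.5, 2.7], [-42.8, 14.2, 2.7], [-41.8, 16.9, 2.7]] rotz 0.0628
```

```bash
python3 -m creep '{"translation": [[-33.1,-30.7,2.7],[-35.0,-28.5,2.7],[-36.7,-26.3,2.7],[-38.3,-23.9,2.7],[-39.7,-21.5,2.7],[-41.0,-18.9,2.7],[-42.1,-16.3,2.7],[-43.0,-13.7,2.7],[-43.8,-10.9,2.7],[-44.4,-8.2,2.7]],"rotation":[[0,0,0.063],[0,0,0.063],[0,0,0.063],[0,0,0.063],[0,0,0.063],[0,0,0.063],[0,0,0.063],[0,0,0.063],[0,0,0.063],[0,0,0.063]],"claw":[85,85,85,85,85,85,85,85,85,85]}' 20
```

```text
time: 1.25
tool_pos: [395.8, 196.5, 204.4]
tcp_rot: [180.0, 0.0, 128.9]
ft_force: [0.2, 0.5, 0.4]
finger_gap: 84.9
```

```bash
python3 -m creep '{"translation": [[-44.8,-5.4,2.7],[-45.1,-2.5,2.7],[-45.1,0.3,2.7],[-45,3.1,2.7],[-44.7,6,2.7],[-44.3,8.7,2.7],[-43.6,11.5,2.7],[-42.8,14.2,2.7],[-41.8,16.9,2.7],[0,0,0]],"rotation":[[0,0,0.063],[0,0,0.063],[0,0,0.063],[0,0,0.063],[0,0,0.063],[0,0,0.063],[0,0,0.063],[0,0,0.063],[0,0,0.063],[0,0,0]],"claw":[70,60,50,50,50,50,50,50,50,50]}'
python3 - <<'E'
from bench import *
import cv2
s=snapshot("wrist");cv2.imwrite("pics/w1.png",cv2.convertScaleAbs(s["frame"][:,:,::-1],alpha=1.4))
q=sense();print(q["tool_pos"],q["tcp_rot"],q["finger_gap"],q["joint_pos"])
E
```

```text
time: 2.25
tool_pos: [612.0, -150.3, 177.7]
tcp_rot: [-179.9, 0.0, 96.2]
ft_force: [-1.7, 0.2, 0.0]
finger_gap: 50.2
[ 611.160263   -147.91305087  178.19069636] [-1.79868205e+02 -4.65705505e-02  9.63327183e+01] 49.84207028967054 [-1.82682741e+01  1.36498057e+01  8.39010086e+01 -1.26279130e-02
  8.25884044e+01 -2.45994018e+01]
```

View pics/w1.png

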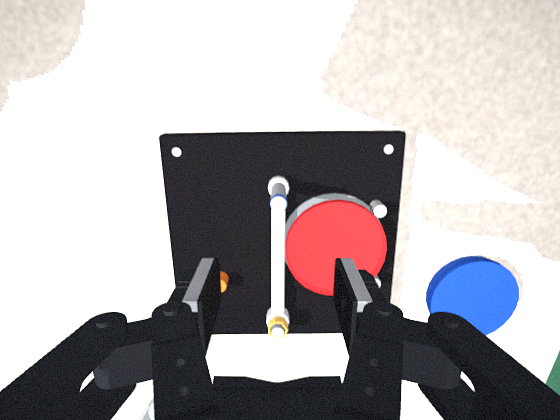

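Run:
```python
from bench import *
from h import *
s=snapshot("wrist");q=sense();print(q["tool_pos"],q["tcp_rot"])
print(s["extrinsics"])
for X in [(612,-145,80),(612,-145,33),(626.5,-274.6,50),tuple(q["tool_pos"])]: print(X,proj(s,np.array(X,float)))
f=s["frame"][150:250,220:340,::-1];cv2.imwrite("pics/w1c.png",cv2.resize(f,None,fx=6,fy=6,interpolation=2))
```

```text
[ 610.87746658 -146.34428599  178.85989854] [-1.79901546e+02 -6.15211392e-02  9.64538130e+01]
[[ 9.93837848e-01 -1.06607867e-01 -3.03495443e-02  6.01551061e+02]
 [ 1.10821985e-01  9.50248173e-01  2.91113203e-01 -7.37022817e+01]
 [-2.19535858e-03 -2.92682716e-01  9.56207095e-01  3.20746391e+02]
 [ 0.00000000e+00  0.00000000e+00  0.00000000e+00  1.00000000e+00]]
(612, -145, 80) [281.04704059 205.0499133 ]
(612, -145, 33) [280.52723625 188.98473484]
(626.5, -274.6, 50) [280.26619772 333.62210053]
(np.float64(610.8774665844011), np.float64(-146.34428598535587), np.float64(178.8598985449768)) [280.24898153 271.29804435]
```

View pics/w1c.png

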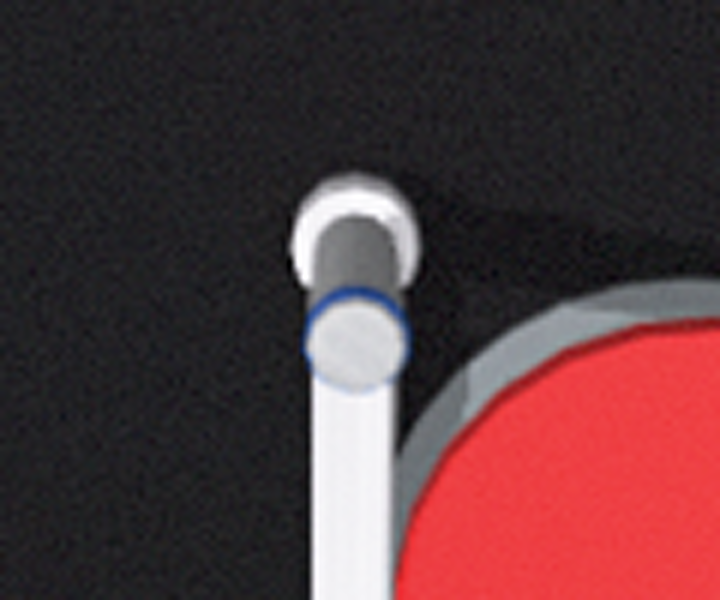

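Run:
```python
from bench import *
from h import *
s=snapshot("wrist");t=snapshot("top")
q=sense();print(q["time"],q["tool_pos"],q["tcp_rot"])
f=s["frame"];cv2.imwrite("pics/w2.png",cv2.resize(f[290:360,160:360,::-1],None,fx=4,fy=4,interpolation=2))
uv=(279.2,206.7)
print(atz(s,uv,80),tri([(s,uv),(t,(340.2,226.5))]))
print("base",atz(s,(278.9,189.3),33))
```

```text
2.45 [ 610.86111356 -144.77595953  179.98212886] [-1.79984644e+02 -3.06703649e-02  9.65824344e+01]
[ 610.60329951 -144.93921854   80.        ] (array([ 610.74211221, -141.65432053,   90.94836453]), [np.float64(0.5728525246920229), np.float64(0.5728525246922682)])
base [ 610.46297296 -143.94612044   33.        ]
```

View pics/w2.png

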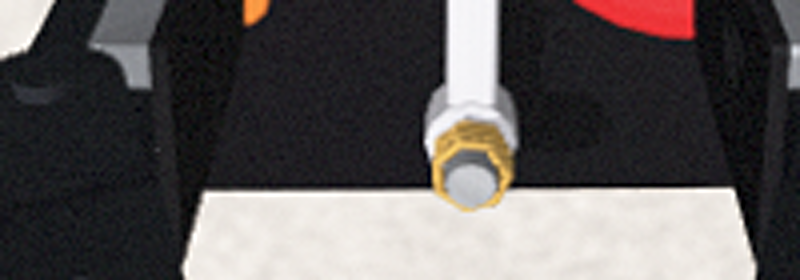

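```bash
python3 -m creep '{"translation": [[0,0,15],[0,0,25],[0,0,25],[0,0,5],[0,0,0]],"rotation":[[0,0,0],[0,0,0],[0,0,0],[0,0,0],[0,0,0]],"claw":[40,40,40,40,40]}'
python3 - <<'E'
from bench import *
from h import *
s=snapshot("wrist");q=sense();print(q["tool_pos"],q["tcp_rot"],q["ft_force"])
cv2.imwrite("pics/w3.png",cv2.convertScaleAbs(cv2.resize(s["frame"][100:400,80:480,::-1],None,fx=2,fy=2,interpolation=2),alpha=1.3))
for X in [(610.6,-144.9,80),q["tool_pos"]]: print(proj(s,np.array(X)))
E
```

```text
time: 2.95
tool_pos: [609.9, -144.4, 108.6]
tcp_rot: [-179.9, -0.1, 96.6]
ft_force: [0.2, 0.0, 0.5]
finger_gap: 40.2
[ 611.03693093 -144.91612344  110.24392368] [-1.79991901e+02 -4.76838257e-03  9.65842583e+01] [0.52386748 0.32840366 0.5039462 ]
[281.24847083 249.18121707]
[282.86839549 276.88438524]
```

View pics/w3.png

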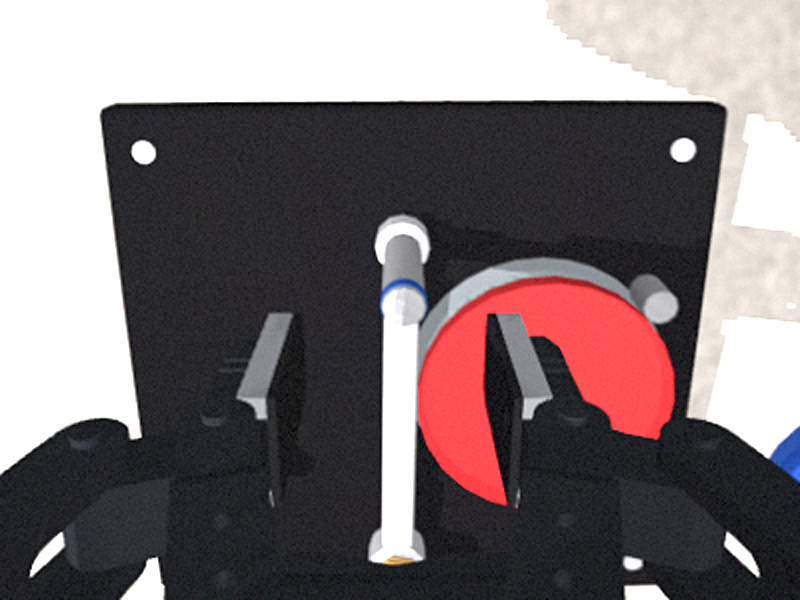

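```bash
python3 -m creep '{"translation": [[0,1.5,12],[0,0,20],[0,0,20],[0,0,10],[0,0,0],[0,0,0]],"rotation":[[0,0,0],[0,0,0],[0,0,0],[0,0,0],[0,0,0],[0,0,0]],"claw":[40,40,40,40,40,36]}'
python3 - <<'E'
from bench import *
from h import *
s=snapshot("wrist");c=snapshot("scene");q=sense();print(q["tool_pos"],q["tcp_rot"],q["ft_force"],q["finger_gap"])
cv2.imwrite("pics/w4.png",cv2.convertScaleAbs(cv2.resize(s["frame"][120:420,80:480,::-1],None,fx=2,fy=2,interpolation=2),alpha=1.3))
cv2.imwrite("pics/s4.png",cv2.convertScaleAbs(cv2.resize(c["frame"][120:240,170:330,::-1],None,fx=5,fy=5,interpolation=2),alpha=1.6))
E
```

```text
time: 3.6
tool_pos: [613.2, -145.6, 48.8]
tcp_rot: [179.9, 0.0, 96.5]
ft_force: [0.2, -0.1, -0.2]
finger_gap: 36.1
[ 613.77649608 -145.76419558   49.54764987] [1.79876241e+02 5.53688550e-02 9.65299526e+01] [0.05083297 0.33198679 0.25380732] 35.86904302553694
```

View pics/w4.png

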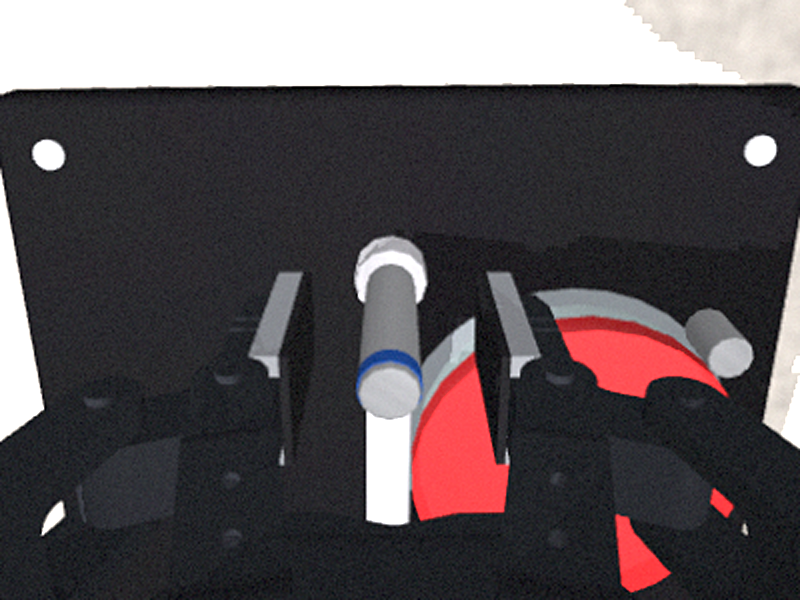

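View pics/s4.png

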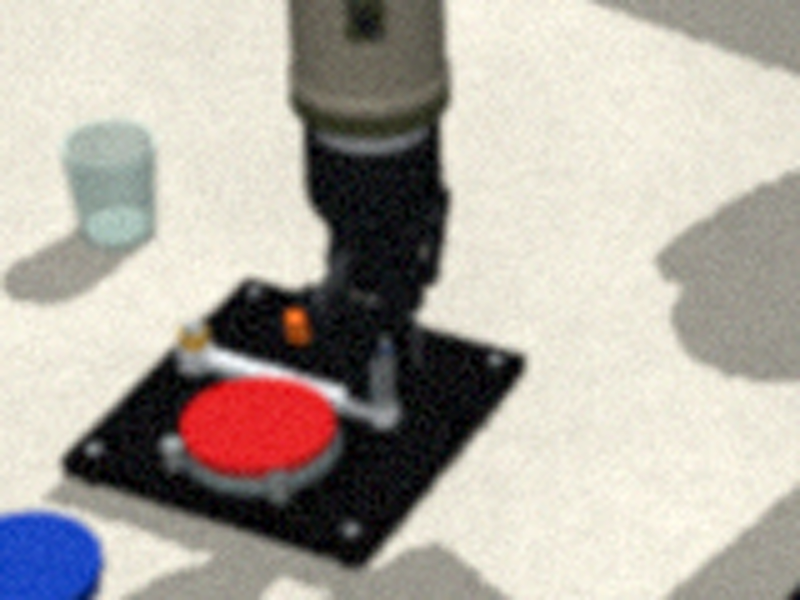

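```bash
python3 -m creep '{"translation": [[0,0,0],[0,0,0],[0,0,0],[0,0,0],[0,0,0]],"rotation":[[0,0,0],[0,0,0],[0,0,0],[0,0,0],[0,0,0]],"claw":[26,20,17,15,14.5]}' 20
python3 - <<'E'
from bench import *
from h import *
s=snapshot("wrist");q=sense();print(q["tool_pos"],q["tcp_rot"],q["ft_force"],q["wrist_torque"],q["finger_gap"])
cv2.imwrite("pics/w5.png",cv2.convertScaleAbs(cv2.resize(s["frame"][200:350,180:380,::-1],None,fx=4,fy=4,interpolation=2),alpha=1.3))
E
```

```text
time: 4.2
tool_pos: [612.7, -145.4, 48.0]
tcp_rot: [180.0, 0.0, 96.5]
ft_force: [0.4, -0.8, 0.2]
finger_gap: 14.2
[ 612.65650381 -145.41156676   47.97098232] [-1.79995984e+02 -1.04114611e-03  9.65306808e+01] [-0.03843308  0.09791483 -0.02197204] [ 0.01498657 -0.02617347  0.03237476] 14.52768862501662
```

View pics/w5.png

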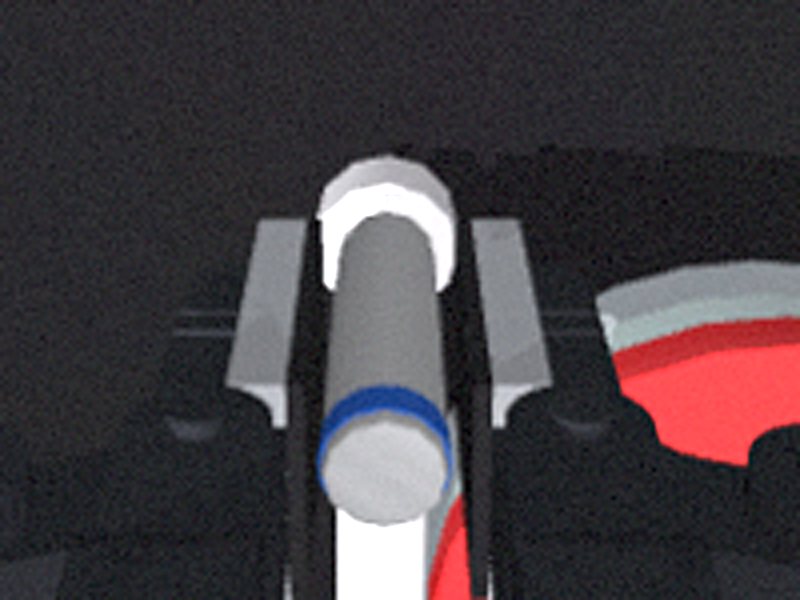

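```bash
python3 -m creep '{"translation": [[0,0,0],[0,0,0],[0,0,0],[0,0,0]],"rotation":[[0,0,0],[0,0,0],[0,0,0],[0,0,0]],"claw":[13.5,13,13,13]}' 20
python3 - <<'E'
from bench import *
from h import *
s=snapshot("wrist");q=sense();print(q["tool_pos"],q["tcp_rot"],q["ft_force"],q["wrist_torque"],q["finger_gap"])
cv2.imwrite("pics/w6.png",cv2.convertScaleAbs(cv2.resize(s["frame"][200:350,180:380,::-1],None,fx=4,fy=4,interpolation=2),alpha=1.3))
# arc plan about pivot: local tool frame constant increments
pv=np.array([626.5,-274.6]);print(np.linalg.norm(q["tool_pos"][:2]-pv))
th=0.04;r=130
# tool x = along? 
Rt=R.from_euler('xyz',q["tcp_rot"],degrees=True).as_matrix();print(Rt.round(3))
E
```

```text
time: 4.65
tool_pos: [612.7, -145.4, 48.0]
tcp_rot: [-180.0, 0.0, 96.5]
ft_force: [-0.1, -0.2, 0.1]
finger_gap: 13.1
[ 612.69889883 -145.43808055   47.98650115] [-1.79999459e+02  1.64947777e-03  9.65325300e+01] [ 0.29525069  0.27695386 -0.07868428] [ 0.04957773  0.01362885 -0.00867285] 12.980562984956856
129.89715867023844
[[-0.114  0.994 -0.   ]
 [ 0.994  0.114 -0.   ]
 [-0.    -0.    -1.   ]]
```

View pics/w6.png

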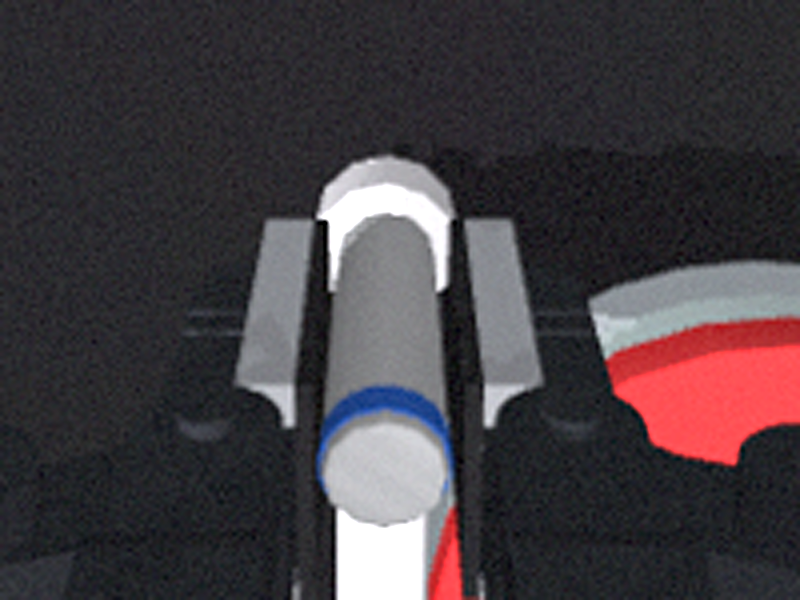

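```bash
python3 -m creep '{"translation": [[0,-1.3,0],[-0.03,-2.6,0],[-0.06,-3.9,0],[-0.06,-3.9,0],[-0.06,-3.9,0],[-0.06,-3.9,0],[-0.06,-3.9,0],[-0.06,-3.9,0],[-0.03,-2.6,0],[0,0,0]],"rotation":[[0,0,-0.01],[0,0,-0.02],[0,0,-0.03],[0,0,-0.03],[0,0,-0.03],[0,0,-0.03],[0,0,-0.03],[0,0,-0.03],[0,0,-0.02],[0,0,0]],"claw":[13,13,13,13,13,13,13,13,13,13]}'
python3 - <<'E'
from bench import *
from h import *
s=snapshot("wrist");q=sense();print(q["time"],q["tool_pos"],q["tcp_rot"],q["ft_force"],q["wrist_torque"],q["finger_gap"])
cv2.imwrite("pics/w7.png",cv2.convertScaleAbs(cv2.resize(s["frame"][120:420,80:480,::-1],None,fx=2,fy=2,interpolation=2),alpha=1.3))
pv=np.array([626.5,-274.6]);d=q["tool_pos"][:2]-pv;print(np.linalg.norm(d),np.arctan2(-d[0],d[1])-np.radians(6.67))
E
```

```text
time: 5.7
tool_pos: [583.4, -152.2, 48.1]
tcp_rot: [180.0, -0.0, 109.7]
ft_force: [0.4, 1.8, 0.3]
finger_gap: 13.2
5.75 [ 583.59002898 -152.10330729   48.0539914 ] [ 1.79988073e+02 -4.79028774e-03  1.09702769e+02] [ 0.29168328  1.47565561 -0.35821772] [ 0.25163908 -0.1532545   0.00215628] 13.264194781096647
129.7948586738171 0.22052408250320296
```

View pics/w7.png

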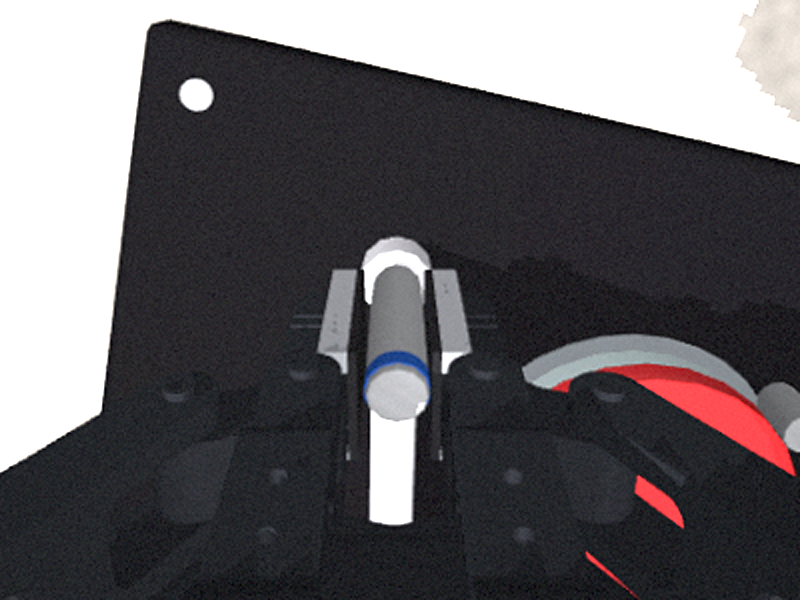

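```bash
python3 -m creep '{"translation": [[-0.03,-2.6,0],[-0.08,-4.55,0],[-0.08,-4.55,0],[-0.08,-4.55,0],[-0.08,-4.55,0],[-0.08,-4.55,0],[-0.08,-4.55,0],[-0.08,-4.55,0],[-0.08,-4.55,0],[-0.03,-2.6,0]],"rotation":[[0,0,-0.02],[0,0,-0.035],[0,0,-0.035],[0,0,-0.035],[0,0,-0.035],[0,0,-0.035],[0,0,-0.035],[0,0,-0.035],[0,0,-0.035],[0,0,-0.02]],"claw":[13,13,13,13,13,13,13,13,13,13]}'
cat > m.py <<'E'
from bench import *
from h import *
import sys
def go(n=None):
    s=snapshot("wrist");q=sense();print(q["time"],q["tool_pos"],q["tcp_rot"],q["finger_gap"])
    Rt=R.from_euler('xyz',q["tcp_rot"],degrees=True).as_matrix();print("F tool",Rt.T@q["ft_force"],q["wrist_torque"])
    if n: cv2.imwrite(n,cv2.convertScaleAbs(cv2.resize(s["frame"][120:420,80:480,::-1],None,fx=2,fy=2,interpolation=2),alpha=1.3))
    pv=np.array([626.5,-274.6]);d=q["tool_pos"][:2]-pv;print(np.linalg.norm(d),np.arctan2(-d[0],d[1])-np.radians(6.67))
go(sys.argv[1] if len(sys.argv)>1 else None)
E
python3 m.py pics/w8.png
```

```text
time: 6.75
tool_pos: [547.1, -172.1, 48.0]
tcp_rot: [180.0, -0.0, 128.1]
ft_force: [0.8, 1.8, -0.3]
finger_gap: 12.8
6.8 [ 546.94202824 -172.33930346   47.94866003] [-1.79993775e+02 -2.08513657e-02  1.28175316e+02] 12.989200668299905
F tool [ 1.38790526  2.46142207 -0.59298927] [ 0.37408523 -0.07789015  0.02420283]
129.56357870631186 0.54476297551347
```

View pics/w8.png

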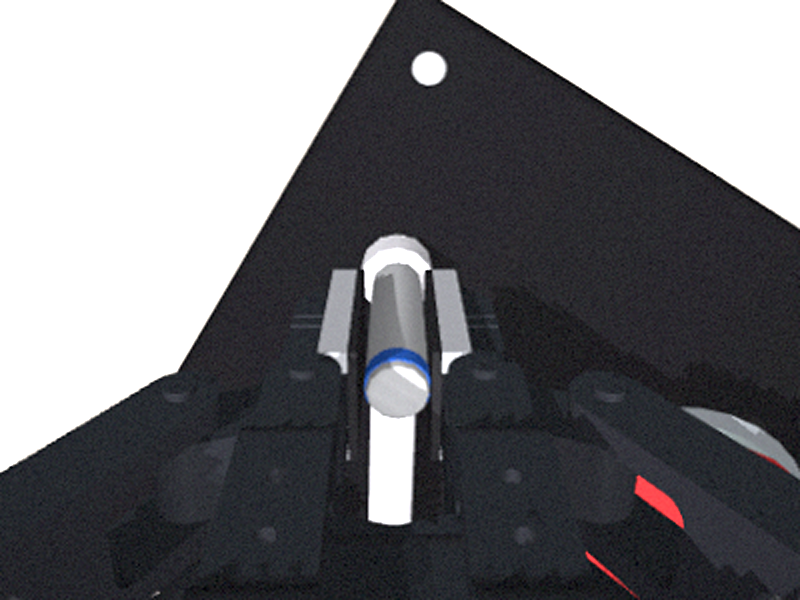

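```bash
python3 -m creep '{"translation": [[-0.03,-2.6,0],[-0.03,-2.6,0],[-0.02,-2,0],[-0.01,-1.3,0],[0,-1.3,0],[0,0,0],[0,0,0]],"rotation":[[0,0,-0.02],[0,0,-0.02],[0,0,-0.015],[0,0,-0.01],[0,0,-0.01],[0,0,0],[0,0,0]],"claw":[13,13,13,13,13,13,13]}'; python3 m.py;python3 m.py
```

```text
time: 7.5
tool_pos: [539.8, -178.6, 47.9]
tcp_rot: [-180.0, -0.0, 132.3]
ft_force: [0.8, 3.5, 0.0]
finger_gap: 13.0
7.55 [ 539.89376163 -178.51190178   47.96225024] [-1.79999940e+02 -2.39910323e-03  1.32333017e+02] 13.171583471328677
F tool [1.38530383 2.59757937 0.75272155] [ 0.44553008 -0.12373998 -0.03586467]
129.35827435782855 0.6171310967695846
7.6 [ 539.89655482 -178.53121278   47.95964738] [-1.79998180e+02 -1.90821881e-03  1.32335066e+02] 13.06128581988868
F tool [1.27443365 2.81649679 0.91797341] [ 3.39630768e-01 -1.50477412e-01  3.00540631e-04]
129.34206042416196 0.6172150141805391
```

```bash
python3 -m creep '{"translation": [[0,-1.3,0],[-0.01,-1.3,0],[0,-1.3,0],[-0.01,-1.3,0],[0,-1.3,0],[0,0,0],[0,0,0]],"rotation":[[0,0,-0.01],[0,0,-0.01],[0,0,-0.01],[0,0,-0.01],[0,0,-0.01],[0,0,0],[0,0,0]],"claw":[13,13,13,13,13,13,13]}'; python3 m.py;python3 m.py
```

```text
time: 8.3
tool_pos: [535.1, -183.1, 48.0]
tcp_rot: [-180.0, -0.0, 135.2]
ft_force: [-0.0, 2.8, -0.0]
finger_gap: 13.4
8.35 [ 535.1338955  -183.05939848   47.96534957] [-1.79998692e+02 -2.22031623e-03  1.35194565e+02] 13.212055054311453
F tool [1.15571968 2.47580097 0.2257184 ] [ 0.45045347 -0.10949493  0.01605881]
129.33463100796013 0.6680306805823961
8.4 [ 535.17381048 -183.03276237   47.97351595] [ 1.79998493e+02 -2.03089381e-03  1.35197283e+02] 13.421735415685664
F tool [2.0101281  2.54413717 1.03461454] [ 0.54121589 -0.07011563 -0.01051381]
129.32529489716273 0.6676667327403041
```

Near the stop now; creep in 0.65 mm steps, watching the tangential force.

```bash
python3 -m creep '{"translation": [[0,-0.65,0],[0,-0.65,0],[0,-0.65,0],[0,0,0],[0,0,0]],"rotation":[[0,0,-0.005],[0,0,-0.005],[0,0,-0.005],[0,0,0],[0,0,0]],"claw":[13,13,13,13,13]}'; python3 m.py;python3 m.py pics/w9.png
```

```text
time: 8.9
tool_pos: [533.7, -184.4, 48.0]
tcp_rot: [-180.0, -0.0, 136.1]
ft_force: [0.5, 3.6, 0.1]
finger_gap: 13.4
8.95 [ 533.76010152 -184.42142891   47.96972573] [-1.79996988e+02 -4.97109389e-03  1.36061701e+02] 13.14275467713897
F tool [1.57758391 3.3320022  0.67985354] [ 0.48691164 -0.05139516  0.047903  ]
129.35556985646394 0.6829863502164781
9.0 [ 533.7741422  -184.40578867   47.95914073] [-1.79999453e+02 -4.96677588e-03  1.36061096e+02] 12.953879346593984
F tool [ 1.70347058  2.77562071 -0.11100879] [ 0.51273354 -0.07520875  0.00497809]
129.35640866695118 0.6828239975281218
```

View pics/w9.png

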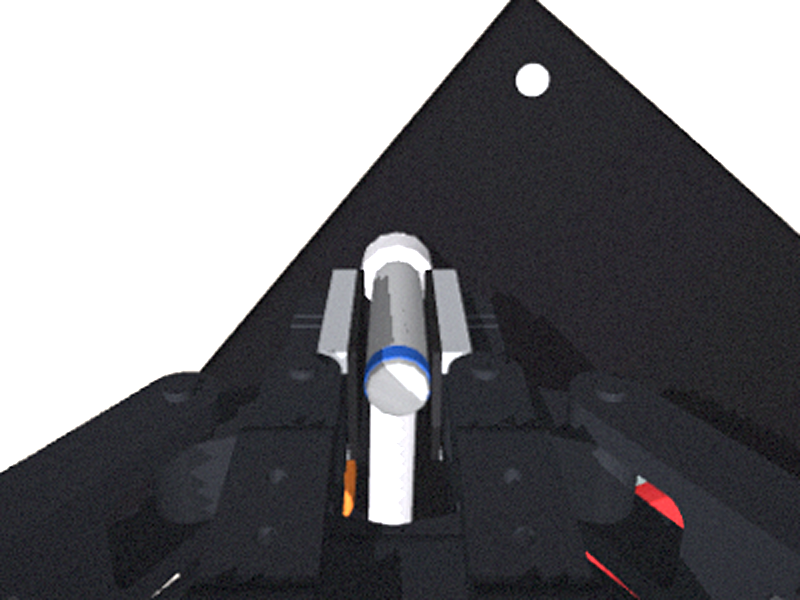

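```bash
python3 -m creep '{"translation": [[0.1,-0.65,0],[0.1,-0.65,0],[0.1,-0.65,0],[0,0,0],[0,0,0]],"rotation":[[0,0,-0.005],[0,0,-0.005],[0,0,-0.005],[0,0,0],[0,0,0]],"claw":[13,13,13,13,13]}'; python3 m.py;python3 m.py pics/w10.png
```

```text
time: 9.5
tool_pos: [532.3, -185.8, 48.0]
tcp_rot: [-180.0, 0.0, 136.9]
ft_force: [1.9, 0.4, -2.0]
finger_gap: 13.2
9.55 [ 532.34957998 -185.79495014   48.04092702] [1.79999917e+02 2.07059135e-02 1.36916087e+02] 13.156268210601322
F tool [-0.62992734  2.84102844  2.31197235] [ 0.25118848 -0.28985276 -0.020017  ]
129.4242576593101 0.6981931756827581
9.6 [ 532.37642781 -185.79137957   48.07084644] [1.79998807e+02 2.19513829e-02 1.36919421e+02] 13.138919004397367
F tool [-0.20451377  2.56596882  1.95463807] [ 0.2362285  -0.31439283 -0.02078805]
129.4071787186706 0.6980307488626951
```

View pics/w10.png

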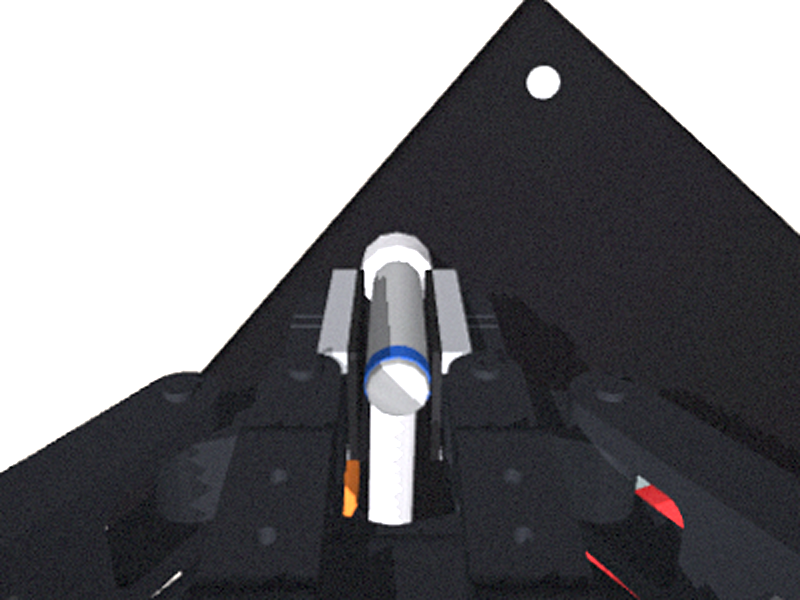

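```bash
python3 -m creep '{"translation": [[0,-0.65,0],[0,-0.65,0],[0,0,0],[0,0,0]],"rotation":[[0,0,-0.005],[0,0,-0.005],[0,0,0],[0,0,0]],"claw":[13,13,13,13]}'; python3 m.py;python3 m.py pics/w11.png
```

```text
time: 10.0
tool_pos: [531.5, -186.7, 48.1]
tcp_rot: [180.0, 0.0, 137.5]
ft_force: [1.8, 1.7, -2.1]
finger_gap: 12.8
10.05 [ 531.4438959  -186.67362706   48.08099693] [1.79996776e+02 1.36223687e-02 1.37493071e+02] 13.120147873230591
F tool [-1.23315694  2.29347114  0.66519385] [ 0.11674813 -0.35710899  0.00055176]
129.48633126567992 0.7079290124084686
10.1 [ 531.445577   -186.65292202   48.08741842] [1.79998000e+02 1.34159359e-02 1.37496041e+02] 12.739980051091438
F tool [-1.26287613  3.1743939   0.98121336] [ 0.15805518 -0.38099537 -0.02988904]
129.49915774750318 0.7078028252149998
```

View pics/w11.png

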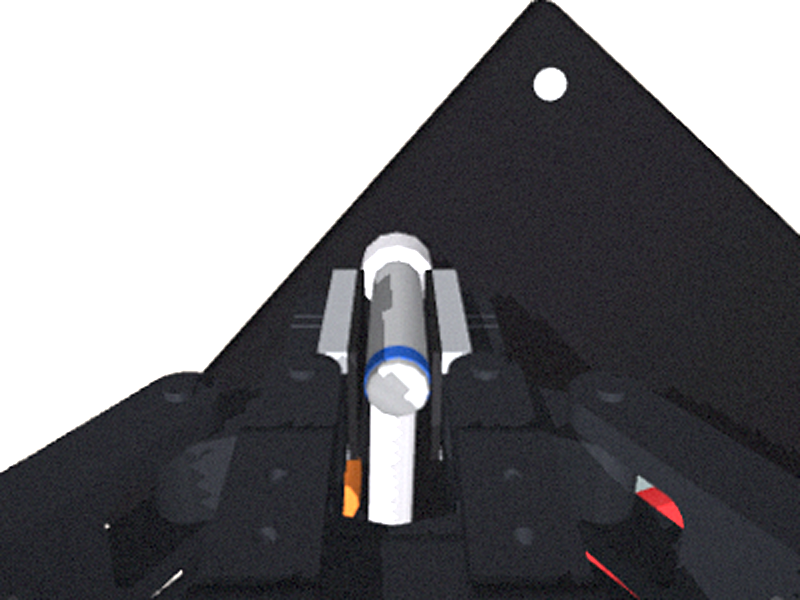

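```bash
python3 -m creep '{"translation": [[0,-0.65,0],[0,-0.65,0],[0,0,0],[0,0,0]],"rotation":[[0,0,-0.005],[0,0,-0.005],[0,0,0],[0,0,0]],"claw":[13,13,13,13]}'; python3 m.py;python3 m.py pics/w12.png
```

```text
time: 10.5
tool_pos: [530.5, -187.6, 48.0]
tcp_rot: [180.0, 0.0, 138.1]
ft_force: [3.9, 1.1, -1.0]
finger_gap: 12.9
10.55 [ 530.53788205 -187.60789636   48.07600642] [1.79997621e+02 8.82888960e-03 1.38067722e+02] 13.011612311532692
F tool [-2.48545231  2.49671994  1.05430009] [ 0.20202526 -0.3913857  -0.014724  ]
129.5235661085906 0.7179742098754706
10.6 [ 530.58140275 -187.60464612   48.08731212] [1.79995820e+02 1.36835828e-02 1.38066237e+02] 13.043275374904862
F tool [-0.58267659  1.6393571   1.13285295] [ 0.15637309 -0.40281697 -0.03327853]
129.4935090865566 0.7177298893230246
```

View pics/w12.png

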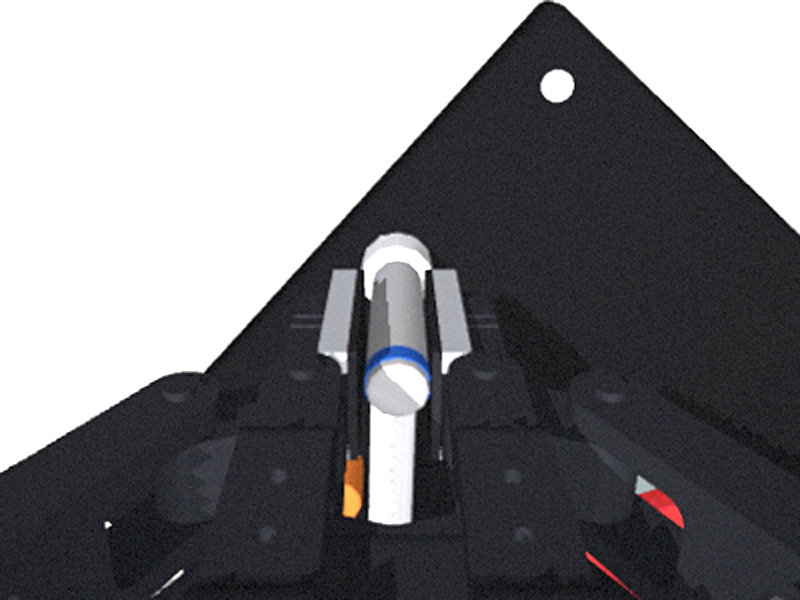

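```bash
python3 -m creep '{"translation": [[0.05,-0.65,0],[0.05,-0.65,0],[0,0,0],[0,0,0]],"rotation":[[0,0,-0.005],[0,0,-0.005],[0,0,0],[0,0,0]],"claw":[13,13,13,13]}'; python3 m.py;python3 m.py pics/w13.png
```

```text
time: 11.0
tool_pos: [529.8, -188.4, 48.1]
tcp_rot: [180.0, 0.0, 138.6]
ft_force: [3.8, 1.1, -1.7]
finger_gap: 13.0
11.05 [ 529.75462313 -188.41401352   48.083846  ] [1.79984127e+02 1.92201529e-02 1.38642811e+02] 12.88728364951848
F tool [-2.13758811  4.22696984  1.81491996] [ 0.22635019 -0.67307362 -0.04837948]
129.5673269445433 0.7266439561418774
11.1 [ 529.74954124 -188.41774689   48.0661688 ] [1.79987171e+02 1.90527814e-02 1.38646457e+02] 13.136399806566327
F tool [-2.62923212  4.17697703  1.32887128] [ 0.3122879  -0.6996779  -0.01358928]
129.56863826140878 0.726691560412543
```

Run:
```python
import cv2,numpy as np
cv2.imwrite("pics/cmp.png",np.hstack([cv2.resize(cv2.imread(f"pics/w{k}.png")[430:540,300:480],None,fx=2,fy=3) for k in (12,13)]))
```

```text
(no output)
```

View pics/cmp.png

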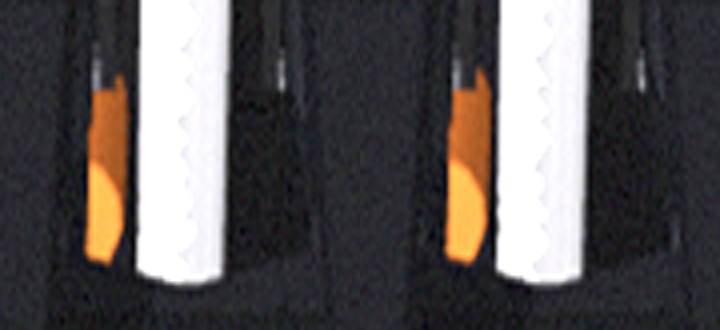

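```bash
python3 -m creep '{"translation": [[0,-0.6,0],[0,0,0],[0,0,0]],"rotation":[[0,0,-0.005],[0,0,0],[0,0,0]],"claw":[13,13,13]}'; python3 m.py;python3 m.py;python3 m.py pics/w14.png
```

```text
time: 11.4
tool_pos: [529.6, -188.7, 48.1]
tcp_rot: [180.0, 0.0, 138.9]
ft_force: [6.0, 2.9, -2.0]
finger_gap: 13.4
11.45 [ 529.50721669 -188.6873865    48.09084774] [1.79965692e+02 2.20221267e-02 1.38938328e+02] 12.948298294321175
F tool [-1.77913258  5.08562429  1.80369549] [ 0.37334701 -0.84465496  0.00423013]
129.57074196289457 0.7294894541536153
11.5 [ 529.51075081 -188.69926046   48.09689691] [1.79964280e+02 2.21994680e-02 1.38935203e+02] 12.690175476589841
F tool [-2.20269736  4.84347161  1.8876685 ] [ 0.47219766 -0.89652717 -0.07530331]
129.56022349140088 0.7295399725770669
11.55 [ 529.55301841 -188.70589969   48.11652787] [1.79962666e+02 2.77279920e-02 1.38939020e+02] 13.245791369959099
F tool [-2.78276729  5.91859073  1.40966168] [ 0.41305945 -0.91371142  0.02016701]
129.52418193782307 0.729361982488811
```

View pics/w14.png

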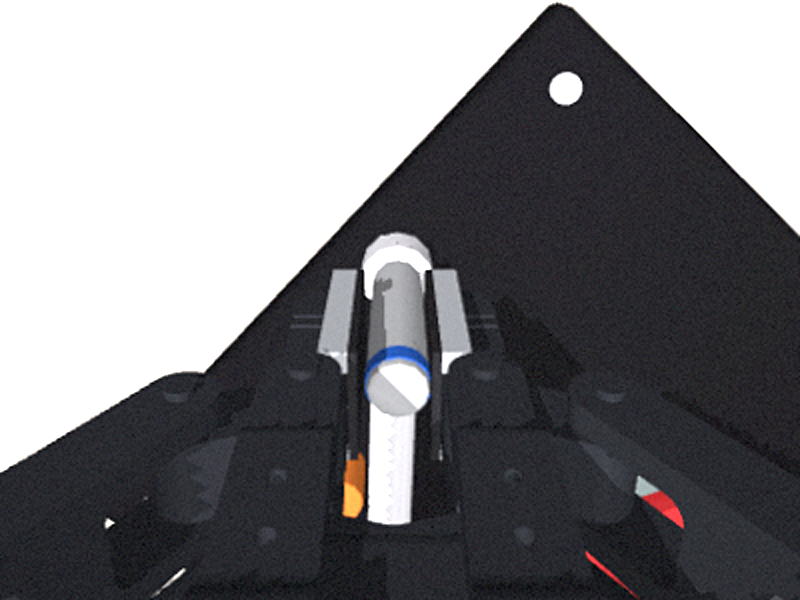

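Run:
```python
from bench import *
from h import *
c=snapshot("scene");t=snapshot("top")
cv2.imwrite("pics/s9.png",cv2.convertScaleAbs(cv2.resize(c["frame"][120:280,170:470,::-1],None,fx=2.6,fy=2.6,interpolation=2),alpha=1.6))
cv2.imwrite("pics/t9.png",cv2.convertScaleAbs(cv2.resize(t["frame"][130:290,110:470,::-1],None,fx=2.2,fy=2.2,interpolation=2),alpha=1.6))
```

```text
(no output)
```

View pics/s9.png

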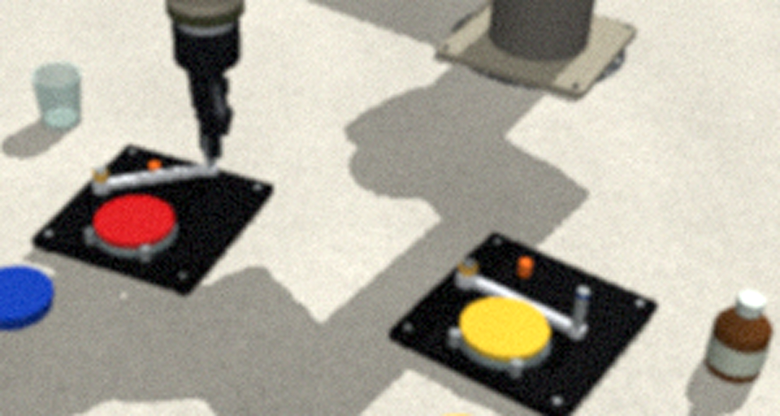

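View pics/t9.png

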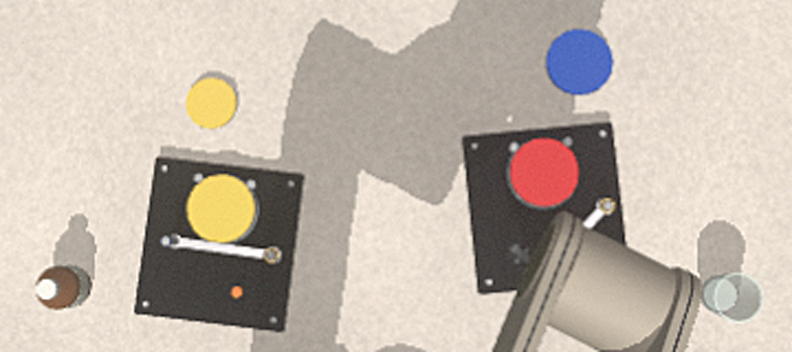

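```bash
python3 m.py; python3 -c "
from bench import *
print(hand_in())"
```

```text
11.7 [ 529.53138617 -188.69112719   48.08870575] [1.79963357e+02 2.49276511e-02 1.38938904e+02] 13.080359629791433
F tool [-2.51341223  5.90328214  2.29330465] [ 0.38194952 -0.87642637  0.03291459]
129.55016980155543 0.7293873659965959
the job is handed in; nothing more can be done
None
```

The red-lidded dish's clamp arm (right stage) is swung open against its rubber stop and was still held there when I handed the job in at 11.7 s.

- **How it is held:** The gripper can't grip below 20 N, so I did not squeeze the pin. I closed the fingers loosely around it (about 13 mm gap on the 12 mm pin) and pulled it open with one pad, turning the tool along the arc.
- **At the stop:** The pull on the pin rose from about 2.5 N to about 5–6 N, and the last 0.6 mm step moved the tool only about half that. The last scene picture shows the arm swung back at the orange post.
- **A disagreement:** My calibrated estimate put the arm at 0.729 rad, against the stated 0.70. I put the gap down to my estimate of the stage angle and the slack around the pin. I judged contact from the force and motion instead.
- **Everything else:** In the last pictures, both dishes, the yellow dish's closed clamp, the bottle and the beaker look unmoved. I judged this by eye and did not measure it.

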